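# Clear the checked doll shoes and present the hairbrush for inspection

## Task

The pair of doll shoes has been checked: lift the red handle of the inspection tray so that both shoes slide off into the blue bin, without touching the shoes, and lower the tray flat again. Then draw the lilac hairbrush out of its sloping grey holder, turn it level with its bristles facing straight up, and show it with its head over the middle of the empty tray, about 20 cm above it. Finish still holding the brush there, steady; leave the doll head, its clear base, the jar and the comb where they are.

Things in the scene. Friction and masses are not known exactly. Their poses are not given: they have to be found in the camera images.
- station: Fixed inspection station: grey base, tip-up aluminium tray, blue catch bin. Origin on the table under the tray's middle; y points from the red handle across the tray to the bin. Tray spans x -80..80, y -75..75 mm, floor at height 45 mm, 20 mm walls on all sides but the open bin side. Hinge line parallel to x at y = +75, z = 43 mm.
- tray (a joint): Tip angle of the tray in rad: 0 = flat (lower stop), grows as the handle side is lifted, up to 1.1. The tray weighs 0.25 kg and falls back flat if let go. Shoes slide at roughly 0.55 to 0.7 rad.
- tray_handle (a point): Middle of the tray's red round handle bar, 10 mm thick, 100 mm long, parallel to the hinge; moves with the tray. Tray flat: at y = -120, z = 55 mm in the station's frame (195 mm before and 12 mm above the hinge line), 40 mm free between bar and tray wall. The bar can turn between the fingers. Axes as the tray's: x along the bar.
- tray_middle (a point): Fixed point in the middle of the tray's floor (tray flat), 45 mm above the table.
- bin_floor (a point): Middle of the floor of the blue catch bin, 6 mm above the table. Inside it is 180 mm (station x) by 121 mm (y); walls 65 mm high, 34 mm on the tray's side.
- shoe_left_middle (a point): Centre of one glossy black plastic doll shoe, 55 long x 26 wide x 26 mm high, about 25 g, loose on the tray; y axis towards the toe.
- shoe_right_middle (a point): Centre of the other shoe, same size.
- holder: The fixed grey brush holder. Origin on the table under the middle of its 130 x 80 mm foot (8 mm thick). Its socket slopes 45 degrees: its mouth looks up and towards the holder's -x. The socket is 60 mm deep, 19 mm wide (along y) and 15 mm across, walls 4 mm; the upper edge of its mouth is about 80 mm above the table.
- brush_head (a point): Centre of the head of the loose lilac hairbrush: 75 long (x) x 40 wide (y) x 12 mm thick. x points along the brush to the handle's end, z out of the bristle side, y across. Bristle block 58 x 25 mm, to 15 mm from the centre along z. At the start x slopes about 45 degrees down (few degrees of play), the head up at about 115 mm; it draws out along -x.
- brush_end (a point): The free end of the brush's handle, 142.5 mm from the head's centre; rests on the socket's floor at the start.
- brush: The whole hairbrush, 50 to 80 g; origin and axes as brush_head. The handle, 16 wide x 12 mm thick, runs to x = +142.5 mm; at the start its last 60 mm stand in the holder's socket.
- shoe_left: That shoe; origin under its sole's middle.
- shoe_right: The other shoe; origin under its sole's middle.
- doll_head: Bystander: peach vinyl doll head with brown hair, 68 mm wide, 90 mm high, standing on the clear base. Origin under the neck.
- display_base: Bystander: clear acrylic disc, 90 mm across, 14 mm high. Origin under its middle.
- bead_jar: Bystander: orange jar, 52 mm across, 60 mm high. Origin under its middle.
- comb: Bystander: flat lilac comb, 100 x 35 x 6 mm, lying on the table. Origin under the middle of its back.
Things that resemble listed ones, but are neither listed nor needed, are in the scene too. Leave any turquoise look-alike of the brush alone.

How it is judged:
On the way, in this order (a step that is already met when the one before it is completed fails the run):
1. both shoes have slid into the blue bin while the tray is tipped (x of shoe_left_middle in the frame of station between -0.09 and 0.09 m and y of shoe_left_middle in the frame of station between 0.086 and 0.207 m and z of each of shoe_left_middle, shoe_right_middle in the frame of station below 0.065 m and x of shoe_right_middle in the frame of station between -0.09 and 0.09 m and y of shoe_right_middle in the frame of station between 0.086 and 0.207 m and value of joint tray above 0.15 rad), for 0.1 s.
2. the tray is flat again (x of shoe_left_middle in the frame of station between -0.09 and 0.09 m and y of shoe_left_middle in the frame of station between 0.086 and 0.207 m and z of each of shoe_left_middle, shoe_right_middle in the frame of station below 0.065 m and x of shoe_right_middle in the frame of station between -0.09 and 0.09 m and y of shoe_right_middle in the frame of station between 0.086 and 0.207 m and value of joint tray below 0.06 rad), for 0.2 s.
3. the brush is drawn out of its holder and lifted in the fingers (height (world z) of brush_end above 0.1 m and contact force between the fingers and brush above 0.5 N), for 0.1 s.
At the end, for the whole second after the job is handed in: Fingers hold the brush still, bristle side within 0.2 rad of straight up, its head within 60 mm of the tray middle seen from above and 175 to 330 mm above the table; tray flat (under 0.06 rad); both shoes at rest inside the blue bin (all of step 2 and angle between brush_head's own z axis and vertical below 0.2 rad and horizontal distance between brush_head and tray_middle below 0.06 m and height (world z) of brush_head between 0.175 and 0.33 m and height (world z) of brush_end above 0.15 m and contact force between the fingers and brush above 0.5 N and linear speed of brush below 0.05 m/s and angular speed of brush below 0.3 rad/s and linear speed of each of shoe_left, shoe_right below 0.03 m/s); the arm keeps its last pose, push and grip.
It fails at once if the robot touches a shoe (contact force between any of the fingers, the arm and shoe_left above 0.5 N or contact force between any of the fingers, the arm and shoe_right above 0.5 N).
It fails at once if a bystander is moved more than 30 mm (distance of any of doll_head, display_base, bead_jar, comb from where it was at the start of the episode above 0.03 m).
It also fails if it takes over 67 s, if anything falls off the work surface, if the arm or the gripper's body presses on something with over 40 N, if the wrist force passes 120 N, or if a joint passes its speed limit or range.

## Robot

A 6-joint arm with a two-finger parallel gripper is mounted at the origin on the work surface. World frame = base frame: x ahead of the robot, y to its left, z up, the work surface at z = 0. Lengths are in m, angles in rad, forces in N, time in s.
With the tool pointing down it reaches from about 0.425 to 0.95 m from the base axis. Payload 3.5 kg.
Tool frame: the origin (TCP) lies between the finger pads; the fingertips stand 25 mm ahead of it and the grasp point (between the pads) lies 6 mm ahead of it (ctrl.finger_overhang is the distance from the TCP to the fingertips, in m); x points along the fingers, y is the direction in which the jaws open and shut, and the axes are right-handed (so a half turn about x gives the same grasp; the last joint's range is limited). The gripper opens to 85 mm and grips with 20 to 120 N. Pads are 22 mm wide; open, the fingers measure 114 mm over their backs; the gripper's body (76 mm by 85 mm) begins 54 mm behind the grasp point. The pads swing forward as they close: fully open they stand 13 mm farther back than shut.
Start: joints at [1.124, 0.286, 1.577, -0, 1.279, -0.15], TCP at [0.197, 0.645, 0.256] pointing down, gripper open.
Joint ranges: [-2.77, 2.77], [-0.9, 2.22], [0.21, 2.48], [-1.53, 4.67], [0.24, 2.81], [-2.84, 2.84]. Speed limits (rad/s): [2.79, 2.79, 3.14, 3.14, 3.14, 3.14].

## Interface

Orientations are given as a unit quaternion [x, y, z, w].
In Python, from plant import ctrl gives the robot as it stands.
- The arm moves only by the tool play_rows, never from a script. Its argument "targets" is a list of rows, each an object with "delta_pos": the shift along the world's x, y, z normalised to -1 to 1, where 1 is 1000 mm, a list of three; "delta_rot": the turn, a rotation vector about the world's x, y, z normalised to -1 to 1, where 1 is pi rad, a list of three; "claw": the finger opening in mm, from 0 to 85.4. In form: [{"delta_pos": [tx, ty, tz], "delta_rot": [wx, wy, wz], "claw": claw}, ...]. A call has 1 to 20 rows; each row is the pose to reach, as a shift and turn from the pose measured when the call began, turning the shorter way round; what a row does not reach only later rows make up. A row lasts 1/12 s, in which the tool goes at most 41.7 mm and 7.16 degrees, less where a joint would pass 70% of its speed; a pose out of reach is approached as far as the arm can. A call with a number of a shift or a turn outside -1 to 1 is refused whole. A call with a gripper value outside its range is refused whole. The fingers move at their own pace and stop on an object; "newtons" is the grip in N (left out, the last holds). Time passes only in rows, so rows that repeat a pose let the fingers close. It gives the time, the measured TCP pose, the force and the opening at its end, in the units of the state.
- ctrl.get_state(): the state, without advancing time (a new reading comes with each control period).
- ctrl.read_camera(name): name is "side" or "top"; returns the picture (420x560x3 uint8, blue, green, red); there is no depth.
- ctrl.calibration(name): a dict with "fx", "fy", "cx", "cy" (pixels), "camera_from_world" (4x4, takes a point from world to camera coordinates). Camera axes: x right, y down, z forward; pixel columns grow to the right and rows downward; lengths in m; the calibration is good to about 2 mm. A picture is of the moment at which its call begins. calibration takes no time and is no camera call.
- ctrl.sign_off(): hands the job in, once; it reports no verdict.
The state is a dict: "time": time; "qpos": joint angles; "dq": joint speeds; "joint_efforts": joint torques, N m; "eef_pos": TCP position; "tcp_rot": TCP orientation; "contact_force": force on the tool from outside, world axes, zero at the start; "wrist_torque": the same for the moment, N m; "opening": opening from 0.0 (shut) to 1.0 (fully open).
Only numpy, scipy, OpenCV 4.12 (cv2) and the standard library are available. Lean on these libraries where they do the work, as an engineer would, in place of code of your own. Each camera call takes 0.05 s, during which the arm holds its last target. There are 200 camera calls.

## Working session

There is one attempt and no reset: what is moved stays moved. The work goes in short steps, Python scripts to look and compute and a tool call to move; the robot and the scene stay as the last step left them, time stands still between calls to the robot, and variables do not carry over. Pictures are saved under pics/ and viewed, about 8 in all and at most 12, crops included, and the job is handed in when it is done.

Besides the shell and the picture viewer there is one more tool, called as name(argument=value, ...) on one line, values as JSON. play_rows: Moves the arm, as the interface text tells. Its arguments: {"type":"object","properties":{"targets":{"type":"array"},"newtons":{"type":"number"}},"required":["targets"]}

```bash
mkdir -p pics; ls; python3 - <<'E'
from plant import ctrl
import cv2
for n in("top","side"):
    cv2.imwrite(f"pics/{n}0.png",ctrl.read_camera(n)); c=ctrl.calibration(n); print(n,{k:(v.tolist() if hasattr(v,'tolist') else v) for k,v in c.items()})
print(ctrl.get_state(),ctrl.finger_overhang)
E
```

```text
pics
top {'fx': 431.1611338753532, 'fy': 431.1611338753532, 'cx': 280.84640267546354, 'cy': 205.2554430488656, 'camera_from_world': [[0.013524060501007778, -0.9997409045067016, 0.018309113678355242, -0.18556195968099007], [-0.9970283191290014, -0.014871651860403947, -0.07558680325123465, 0.530339388562214], [0.07583950581565649, -0.017232464335224875, -0.9969711187043344, 1.1933603627349645], [0.0, 0.0, 0.0, 1.0]]}
side {'fx': 490.57543223939797, 'fy': 490.57543223939797, 'cx': 274.7705199224729, 'cy': 211.1909374953616, 'camera_from_world': [[0.8869868040824382, -0.46138315570996274, 0.019493409418023806, -0.527960825479443], [-0.23704965363340036, -0.4911308639159698, -0.8382111525274751, 0.14511263116276402], [0.3963103217125531, 0.738861325375926, -0.5449973126244048, 1.2370788079124548], [0.0, 0.0, 0.0, 1.0]]}
{'time': 0.1, 'qpos': array([ 1.12400413e+00,  2.87095124e-01,  1.57805708e+00,  1.22310162e-05,
        1.27856259e+00, -1.49998695e-01]), 'dq': array([ 1.38190321e-03, -2.22785351e-03, -1.58747648e-03, -6.30978600e-06,
        1.36489592e-03, -6.23377318e-04]), 'joint_efforts': array([ 9.02604097e-04, -4.07295513e+01, -2.93699402e+01, -1.38528180e-04,
        3.37692145e-03,  2.25082698e-05]), 'eef_pos': array([0.19713864, 0.64500329, 0.25505906]), 'tcp_rot': array([ 0.10383291,  0.6995592 , -0.10526474,  0.69911014]), 'contact_force': array([ 0.18227723, -0.24447392, -0.02436139]), 'wrist_torque': array([-0.02232056,  0.00719859,  0.02568579]), 'opening': 1.0018922554420027} 0.025
```

View pics/top0.png

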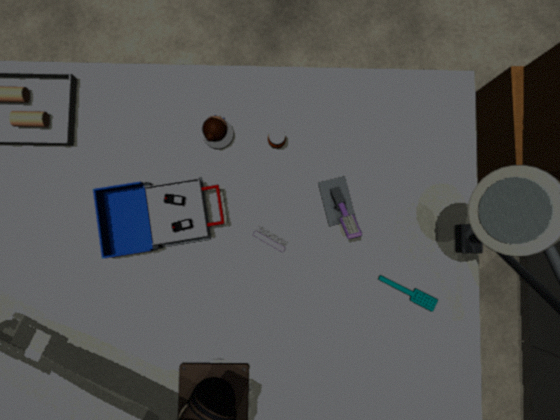

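View pics/side0.png

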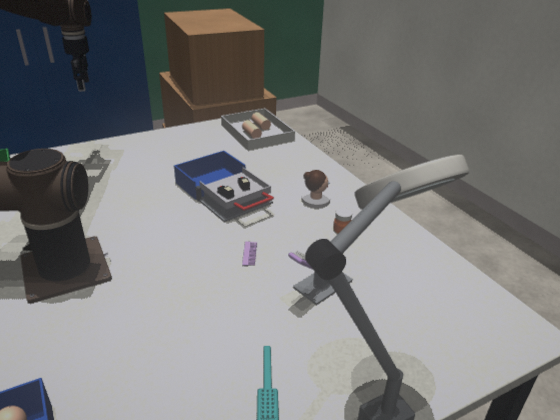

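Top: tray around (178,212), handle (215,206), bin (125,220), brush head (350,228), holder (336,202), lamp at right (515,210). Next, enlarged crops.

```bash
python3 - <<'E'
import cv2,numpy as np
t=cv2.imread("pics/top0.png");s=cv2.imread("pics/side0.png")
a=cv2.resize(t[165:270,85:245],None,fx=5,fy=5,interpolation=2)  # 800x525
b=cv2.resize(t[165:250,305:375],(490,595),interpolation=2) # x7
c=cv2.resize(s[240:315,280:355],(300,300))
def g(i,x0,y0,f,st):
    for x in range(0,i.shape[1],st*f): cv2.putText(i,str(x0+x//f),(x,10),0,.35,(0,255,255),1);cv2.line(i,(x,12),(x,18),(0,255,255),1)
    for y in range(0,i.shape[0],st*f): cv2.putText(i,str(y0+y//f),(0,y+4),0,.35,(0,255,255),1)
a=cv2.convertScaleAbs(a,alpha=1.4);b=cv2.convertScaleAbs(b,alpha=1.4);c=cv2.convertScaleAbs(c,alpha=1.5)
g(a,85,165,5,10);g(b,305,165,7,10);g(c,280,240,4,10)
o=np.zeros((595,800,3),np.uint8);o[:,:490]=b;o[:300,495:795]=c
cv2.imwrite("pics/a.png",a);cv2.imwrite("pics/b.png",o)
E
```

```text
(no output)
```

View pics/a.png

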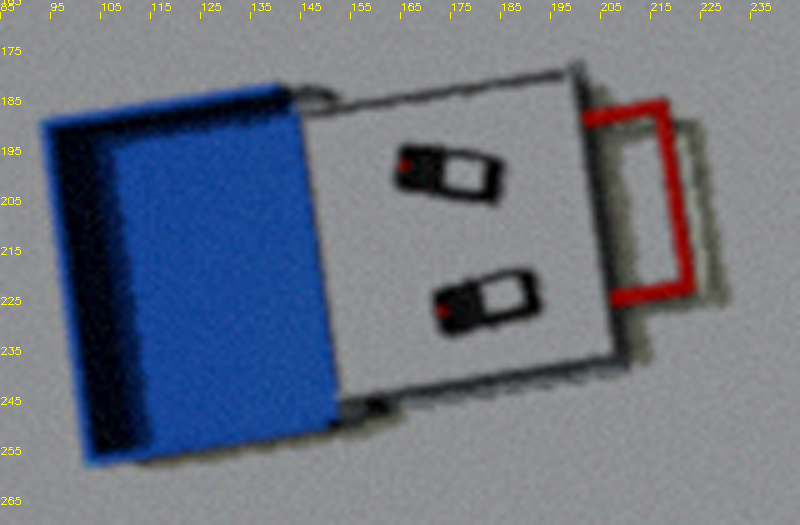

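View pics/b.png

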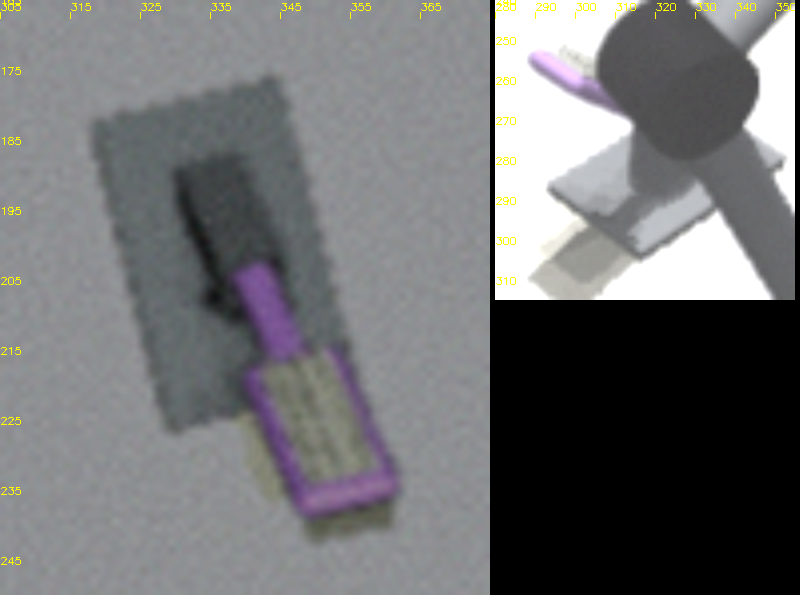

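Crops: bar runs (217.4,186)–(222.8,223.4). Brush head corners ~(348,238),(362,235),(340,218),(354,215), handle leaving the socket at (341.4,203), foot corners (318,182),(345,176),(330,227). Bristles face up in the view.

```bash
cat > h.py <<'E'
from plant import ctrl
import numpy as np
from scipy.spatial.transform import Rotation as R
def ray(n,u,v,z):
    c=ctrl.calibration(n);M=np.array(c["camera_from_world"])
    d=M[:3,:3].T@np.array([(u-c["cx"])/c["fx"],(v-c["cy"])/c["fy"],1]);o=-M[:3,:3].T@M[:3,3]
    return o+d*(z-o[2])/d[2]
def pix(n,p):
    c=ctrl.calibration(n);M=np.array(c["camera_from_world"]);q=M[:3,:3]@p+M[:3,3]
    return np.array([c["cx"]+c["fx"]*q[0]/q[2],c["cy"]+c["fy"]*q[1]/q[2]])
E
python3 - <<'E'
from h import *
np.set_printoptions(precision=4,suppress=True)
a=ray("top",217.4,186,.055);b=ray("top",222.8,223.4,.055);m=(a+b)/2;x=a-b;L=np.linalg.norm(x);x/=L;y=np.array([-x[1],x[0],0])
print("bar",m,L,np.degrees(np.arctan2(x[1],x[0])),y)
print("tray mid via bar",m+.12*y, "via corners z.065", np.mean([ray("top",*p,.055) for p in [(145,187),(200,180),(209,237),(152,245)]],0))
f=[ray("top",*p,.008) for p in [(318.1,182.4),(345,176.1),(330,226.7)]]
print("foot",f,np.linalg.norm(f[0]-f[1]),np.linalg.norm(f[0]-f[2]),"centre",(f[1]+f[2])/2,"dir",f[0]-f[2])
hc=np.mean([(347.9,238.1),(361.9,235),(340.3,218.1),(354,215)],0)
print("head",ray("top",*hc,.115),[ray("top",*p,z) for p,z in[((347.9,238.1),.142),((361.9,235),.142),((340.3,218.1),.09),((354,215),.09)]])
print(R.from_quat(ctrl.get_state()["tcp_rot"]).as_matrix())
E
```

```text
bar [ 0.5296 -0.0113  0.055 ] 0.10375372744928227 9.544875765818112 [-0.1658  0.9862  0.    ]
tray mid via bar [0.5097 0.1071 0.055 ] via corners z.065 [0.5074 0.1067 0.055 ]
foot [array([ 0.6013, -0.2841,  0.008 ]), array([ 0.6207, -0.3614,  0.008 ]), array([ 0.4749, -0.3189,  0.008 ])] 0.07969205342201159 0.13109697334496698 centre [ 0.5478 -0.3402  0.008 ] dir [0.1264 0.0348 0.    ]
head [ 0.473  -0.3596  0.115 ] [array([ 0.4429, -0.3468,  0.142 ]), array([ 0.4513, -0.3824,  0.142 ]), array([ 0.4958, -0.3355,  0.09  ]), array([ 0.5046, -0.372 ,  0.09  ])]
[[-0.0009  0.2925  0.9563]
 [-0.0019  0.9563 -0.2925]
 [-1.     -0.0021 -0.0003]]
```

```bash
cat >> h.py <<'E'
np.set_printoptions(precision=4,suppress=True)
def tool(az,tilt):  # tilt>0: fingers lean towards -u, u = azimuth of jaw axis-negated +90 ; jaw y at azimuth az
    y=np.array([np.cos(az),np.sin(az),0]); u=np.array([-np.sin(az),np.cos(az),0])
    x=-np.cos(tilt)*np.array([0,0,1])-np.sin(tilt)*u
    return R.from_matrix(np.stack([x,y,np.cross(x,y)],1))
def delta(p,Rt):
    s=ctrl.get_state();d=(np.array(p)-s["eef_pos"])
    print("dp",d,"dr",(Rt*R.from_quat(s["tcp_rot"]).inv()).as_rotvec()/np.pi)
E
python3 - <<'E'
from h import *
delta([.5296,-.0113,.18],tool(np.radians(-80.5),0))
m=ray("top",341.4+1,203.5,.075);print("mouth handle",m)
E
```

```text
dp [ 0.3325 -0.6563 -0.0751] dr [-0.0002 -0.0009 -0.8527]
mouth handle [ 0.5361 -0.3434  0.075 ]
```

play_rows(targets=[{"delta_pos": [0.15, -0.3, 0.03], "delta_rot": [0, 0, -0.3], "claw": 60}, {"delta_pos": [0.15, -0.3, 0.03], "delta_rot": [0, 0, -0.3], "claw": 40}, {"delta_pos": [0.15, -0.3, 0.03], "delta_rot": [0, 0, -0.3], "claw": 34}, {"delta_pos": [0.15, -0.3, 0.03], "delta_rot": [0, 0, -0.3], "claw": 34}, {"delta_pos": [0.15, -0.3, 0.03], "delta_rot": [0, 0, -0.3], "claw": 34}, {"delta_pos": [0.15, -0.3, 0.03], "delta_rot": [0, 0, -0.4], "claw": 34}, {"delta_pos": [0.15, -0.3, 0.03], "delta_rot": [0, 0, -0.4], "claw": 34}, {"delta_pos": [0.3325, -0.656, 0], "delta_rot": [0, 0, -0.8527], "claw": 34}, {"delta_pos": [0.3325, -0.656, 0], "delta_rot": [0, 0, -0.8527], "claw": 34}, {"delta_pos": [0.3325, -0.656, 0], "delta_rot": [0, 0, -0.8527], "claw": 34}, {"delta_pos": [0.3325, -0.656, 0], "delta_rot": [0, 0, -0.8527], "claw": 34}, {"delta_pos": [0.3325, -0.656, 0], "delta_rot": [0, 0, -0.8527], "claw": 34}, {"delta_pos": [0.3325, -0.656, 0], "delta_rot": [0, 0, -0.8527], "claw": 34}, {"delta_pos": [0.3325, -0.656, 0], "delta_rot": [0, 0, -0.8527], "claw": 34}, {"delta_pos": [0.3325, -0.656, 0], "delta_rot": [0, 0, -0.8527], "claw": 34}, {"delta_pos": [0.3325, -0.656, 0], "delta_rot": [0, 0, -0.8527], "claw": 34}, {"delta_pos": [0.3325, -0.656, 0], "delta_rot": [0, 0, -0.8527], "claw": 34}, {"delta_pos": [0.3325, -0.656, 0], "delta_rot": [0, 0, -0.8527], "claw": 34}, {"delta_pos": [0.3325, -0.656, -0.05], "delta_rot": [0, 0, -0.8527], "claw": 34}, {"delta_pos": [0.3325, -0.656, -0.05], "delta_rot": [0, 0, -0.8527], "claw": 34}], newtons=30)

```text
time: 1.77
eef_pos: [0.5277, -0.0126, 0.1999]
tcp_rot: [-0.695, -0.12, 0.7, -0.116]
contact_force: [-1.3, 1.0, -1.7]
opening: 0.395
```

```bash
python3 - <<'E'
from h import *
s=ctrl.get_state();print(s["time"],s["eef_pos"],s["qpos"],s["opening"])
delta([.5296,-.0113,.12],tool(np.radians(-80.5),0))
E
```

```text
1.7667 [ 0.5277 -0.0126  0.1999] [-0.217   0.0203  1.9838  0.0022  1.1459  1.0179] 0.3951125738420682
dp [ 0.0019  0.0013 -0.0799] dr [-0.0014 -0.0024 -0.0538]
```

play_rows(targets=[{"delta_pos": [0.002, 0.001, -0.04], "delta_rot": [-0.001, -0.002, -0.054], "claw": 34}, {"delta_pos": [0.002, 0.001, -0.07], "delta_rot": [-0.001, -0.002, -0.054], "claw": 34}, {"delta_pos": [0.002, 0.001, -0.08], "delta_rot": [-0.001, -0.002, -0.054], "claw": 34}, {"delta_pos": [0.002, 0.001, -0.08], "delta_rot": [-0.001, -0.002, -0.054], "claw": 34}])

```text
time: 2.1
eef_pos: [0.5269, -0.011, 0.116]
tcp_rot: [-0.701, -0.06, 0.708, -0.058]
contact_force: [-0.6, 0.4, -0.3]
opening: 0.399
```

```bash
python3 - <<'E'
from h import *
import cv2
i=ctrl.read_camera("top")
cv2.imwrite("pics/c.png",np.hstack([cv2.resize(cv2.convertScaleAbs(i[165:265,160:260],alpha=1.4),(400,400),interpolation=2),cv2.resize(ctrl.read_camera("side")[150:250,190:290],(400,400),interpolation=2)]))
print(pix("top",np.array([.5296,-.0113,.055])))
delta([.5296,-.0113,.061],tool(np.radians(-80.5),0))
E
```

```text
[220.0993 204.6425]
dp [-0.0008  0.0003 -0.0599] dr [-0.0004 -0.     -0.0003]
```

View pics/c.png

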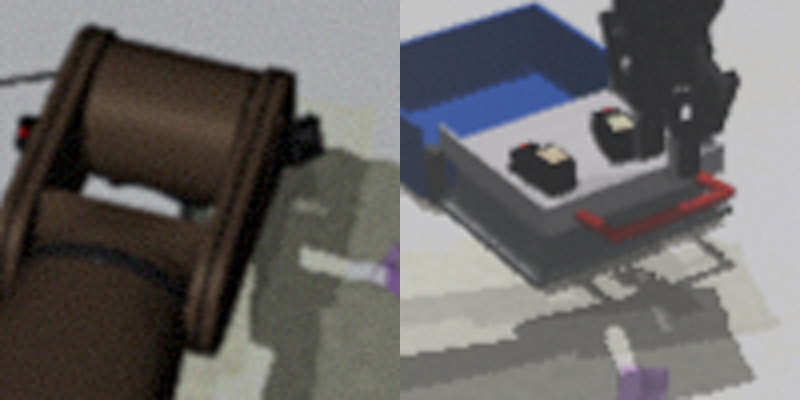

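Fingers stand above the bar (side crop: fingers ~(650,145) and (690,165), bar (590,228)–(725,185)), shoes untouched. Descend and grip.

play_rows(targets=[{"delta_pos": [0, 0, -0.02], "delta_rot": [0, 0, 0], "claw": 34}, {"delta_pos": [0, 0, -0.035], "delta_rot": [0, 0, 0], "claw": 34}, {"delta_pos": [0, 0, -0.047], "delta_rot": [0, 0, 0], "claw": 34}, {"delta_pos": [0, 0, -0.055], "delta_rot": [0, 0, 0], "claw": 34}, {"delta_pos": [0, 0, -0.058], "delta_rot": [0, 0, 0], "claw": 34}, {"delta_pos": [0, 0, -0.058], "delta_rot": [0, 0, 0], "claw": 34}])

```text
time: 2.7
eef_pos: [0.5306, -0.0116, 0.0631]
tcp_rot: [0.705, 0.059, -0.705, 0.059]
contact_force: [-0.2, -0.9, 0.2]
opening: 0.399
```

play_rows(targets=[{"delta_pos": [0, 0, 0], "delta_rot": [0, 0, 0], "claw": 15}, {"delta_pos": [0, 0, 0], "delta_rot": [0, 0, 0], "claw": 5}, {"delta_pos": [0, 0, 0], "delta_rot": [0, 0, 0], "claw": 0}, {"delta_pos": [0, 0, 0], "delta_rot": [0, 0, 0], "claw": 0}, {"delta_pos": [0, 0, 0], "delta_rot": [0, 0, 0], "claw": 0}, {"delta_pos": [0, 0, 0], "delta_rot": [0, 0, 0], "claw": 0}], newtons=30)

```text
time: 3.2
eef_pos: [0.5314, -0.0114, 0.0641]
tcp_rot: [0.705, 0.059, -0.704, 0.059]
contact_force: [-0.2, 3.3, 5.6]
opening: 0.107
```

```bash
python3 - <<'E'
from h import *
s=ctrl.get_state();p0=s["eef_pos"];print(p0,s["opening"]*85.4)
az=np.radians(9.5);y=np.array([-np.sin(az),np.cos(az),0]);R0=R.from_quat(s["tcp_rot"])
ux=np.array([np.cos(az),np.sin(az),0])
g0=p0+R0.apply([.006,0,0]);hinge=g0+.195*y-np.array([0,0,.012])
for th in np.arange(.1,.96,.05):
    q=R.from_rotvec(-th*ux);g=hinge+q.apply(g0-hinge);rt=R.from_rotvec(-.5*th*ux)
    p=g-(rt*R0).apply([.006,0,0]);print(round(th,2),(p-p0).round(4).tolist(),(rt.as_rotvec()/np.pi).round(4).tolist())
E
```

```text
[ 0.5314 -0.0114  0.0641] 9.150267692998959
0.1 [-0.0004, 0.0024, 0.0194] [-0.0157, -0.0026, -0.0]
0.15 [-0.0007, 0.0044, 0.029] [-0.0235, -0.0039, -0.0]
0.2 [-0.0011, 0.0068, 0.0385] [-0.0314, -0.0053, -0.0]
0.25 [-0.0016, 0.0096, 0.0478] [-0.0392, -0.0066, -0.0]
0.3 [-0.0022, 0.013, 0.057] [-0.0471, -0.0079, -0.0]
0.35 [-0.0028, 0.0167, 0.066] [-0.0549, -0.0092, -0.0]
0.4 [-0.0035, 0.021, 0.0749] [-0.0628, -0.0105, -0.0]
0.45 [-0.0043, 0.0256, 0.0835] [-0.0706, -0.0118, -0.0]
0.5 [-0.0051, 0.0307, 0.0918] [-0.0785, -0.0131, -0.0]
0.55 [-0.0061, 0.0362, 0.0999] [-0.0863, -0.0144, -0.0]
0.6 [-0.007, 0.042, 0.1077] [-0.0942, -0.0158, -0.0]
0.65 [-0.0081, 0.0483, 0.1153] [-0.102, -0.0171, -0.0]
0.7 [-0.0092, 0.0549, 0.1224] [-0.1099, -0.0184, -0.0]
0.75 [-0.0103, 0.0618, 0.1293] [-0.1177, -0.0197, -0.0]
0.8 [-0.0116, 0.0691, 0.1358] [-0.1256, -0.021, -0.0]
0.85 [-0.0128, 0.0767, 0.1419] [-0.1334, -0.0223, -0.0]
0.9 [-0.0142, 0.0846, 0.1476] [-0.1413, -0.0236, -0.0]
0.95 [-0.0155, 0.0928, 0.1529] [-0.1491, -0.025, -0.0]
```

play_rows(targets=[{"delta_pos": [0, 0.001, 0.01], "delta_rot": [-0.008, -0.001, 0], "claw": 0}, {"delta_pos": [-0.0004, 0.0024, 0.0194], "delta_rot": [-0.0157, -0.0026, 0], "claw": 0}, {"delta_pos": [-0.0007, 0.0044, 0.029], "delta_rot": [-0.0235, -0.0039, 0], "claw": 0}, {"delta_pos": [-0.0011, 0.0068, 0.0385], "delta_rot": [-0.0314, -0.0053, 0], "claw": 0}, {"delta_pos": [-0.0016, 0.0096, 0.0478], "delta_rot": [-0.0392, -0.0066, 0], "claw": 0}, {"delta_pos": [-0.0022, 0.013, 0.057], "delta_rot": [-0.0471, -0.0079, 0], "claw": 0}, {"delta_pos": [-0.0028, 0.0167, 0.066], "delta_rot": [-0.0549, -0.0092, 0], "claw": 0}, {"delta_pos": [-0.0035, 0.021, 0.0749], "delta_rot": [-0.0628, -0.0105, 0], "claw": 0}, {"delta_pos": [-0.0035, 0.021, 0.0749], "delta_rot": [-0.0628, -0.0105, 0], "claw": 0}])

```text
time: 3.95
eef_pos: [0.5276, 0.0102, 0.1395]
tcp_rot: [0.708, -0.011, -0.695, 0.13]
contact_force: [-0.5, -1.4, -2.0]
opening: 0.101
```

```bash
python3 - <<'E'
from h import *
s=ctrl.get_state();print(s["eef_pos"]-np.array([.5314,-.0114,.0641]),s["opening"],s["contact_force"])
E
```

```text
[-0.0038  0.0216  0.0754] 0.10136020915805896 [-0.5075 -1.3877 -1.9763]
```

play_rows(targets=[{"delta_pos": [-0.001, 0.005, 0.009], "delta_rot": [-0.008, -0.001, 0], "claw": 0}, {"delta_pos": [-0.0016, 0.0097, 0.017], "delta_rot": [-0.0157, -0.0026, 0], "claw": 0}, {"delta_pos": [-0.0026, 0.0152, 0.025], "delta_rot": [-0.0235, -0.0039, 0], "claw": 0}, {"delta_pos": [-0.0035, 0.021, 0.0328], "delta_rot": [-0.0314, -0.0053, 0], "claw": 0}, {"delta_pos": [-0.0046, 0.0273, 0.0404], "delta_rot": [-0.0392, -0.0066, 0], "claw": 0}, {"delta_pos": [-0.0057, 0.0339, 0.0475], "delta_rot": [-0.0471, -0.0079, 0], "claw": 0}, {"delta_pos": [-0.0068, 0.0408, 0.0544], "delta_rot": [-0.0549, -0.0092, 0], "claw": 0}, {"delta_pos": [-0.0081, 0.0481, 0.0609], "delta_rot": [-0.0628, -0.0105, 0], "claw": 0}, {"delta_pos": [-0.0093, 0.0557, 0.067], "delta_rot": [-0.0706, -0.0118, 0], "claw": 0}, {"delta_pos": [-0.0093, 0.0557, 0.067], "delta_rot": [-0.0706, -0.0118, 0], "claw": 0}, {"delta_pos": [-0.0093, 0.0557, 0.067], "delta_rot": [-0.0706, -0.0118, 0], "claw": 0}, {"delta_pos": [-0.0093, 0.0557, 0.067], "delta_rot": [-0.0706, -0.0118, 0], "claw": 0}, {"delta_pos": [-0.0093, 0.0557, 0.067], "delta_rot": [-0.0706, -0.0118, 0], "claw": 0}, {"delta_pos": [-0.0093, 0.0557, 0.067], "delta_rot": [-0.0706, -0.0118, 0], "claw": 0}, {"delta_pos": [-0.0093, 0.0557, 0.067], "delta_rot": [-0.0706, -0.0118, 0], "claw": 0}, {"delta_pos": [-0.0093, 0.0557, 0.067], "delta_rot": [-0.0706, -0.0118, 0], "claw": 0}])

```text
time: 5.28
eef_pos: [0.5179, 0.0655, 0.206]
tcp_rot: [0.701, -0.09, -0.676, 0.207]
contact_force: [-2.8, -2.0, -1.1]
opening: 0.101
```

```bash
python3 - <<'E'
from h import *
import cv2
s=ctrl.get_state();print(s["eef_pos"],s["opening"],s["contact_force"])
cv2.imwrite("pics/d.png",np.hstack([cv2.resize(cv2.convertScaleAbs(ctrl.read_camera("top")[165:265,80:180],alpha=1.4),(400,400),interpolation=2),cv2.resize(ctrl.read_camera("side")[130:230,170:270],(400,400),interpolation=2)]))
E
```

```text
[0.5179 0.0655 0.206 ] 0.10121723109151386 [-2.8148 -2.0497 -1.0864]
```

View pics/d.png

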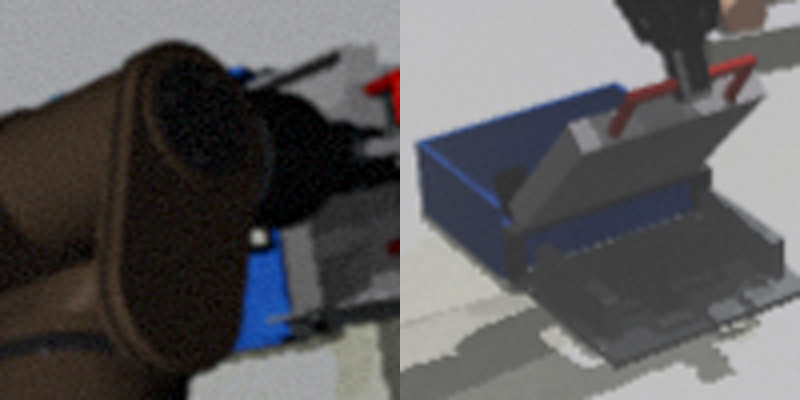

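```bash
python3 - <<'E'
from h import *
import cv2
az=np.radians(9.5);y=np.array([-np.sin(az),np.cos(az),0]);ux=np.array([np.cos(az),np.sin(az),0])
o=np.array([.5296,-.0113,0])+.12*y
for z in(.03,.05,.08):
    d=ray("top",145,224,z)-o;print(z,d@ux,d@y)
# project station points
for n in("top","side"):
  for a in(-.08,.08):print(n,a,pix(n,o+a*ux+.075*y+[0,0,.043]))
i=ctrl.read_camera("top")[195:255,115:175];j=ctrl.read_camera("side")[155:215,170:230]
cv2.imwrite("pics/e.png",np.hstack([cv2.resize(cv2.convertScaleAbs(k,alpha=2.2),(400,400),interpolation=2) for k in(i,j)]))
E
```

```text
0.03 -0.01971628286953847 0.0958022768205782
0.05 -0.021244737112224854 0.09006930412565514
0.08 -0.023537418476254433 0.08146984508327056
top -0.08 [154.0238 244.4927]
top 0.08 [146.4639 187.0056]
side -0.08 [198.6352 187.515 ]
side 0.08 [242.113  173.1533]
```

View pics/e.png

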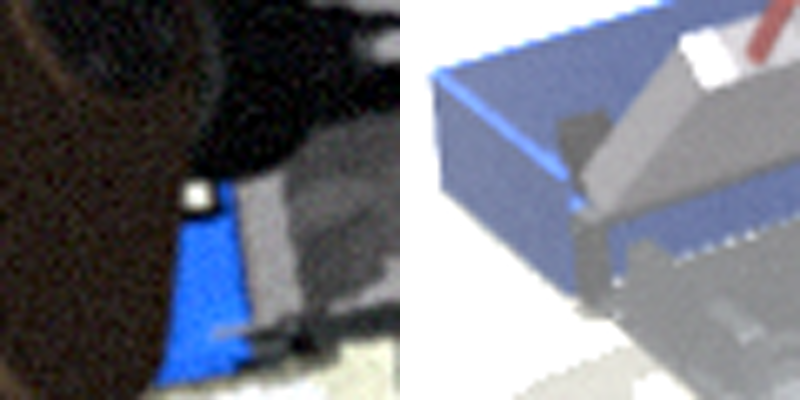

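One shoe heel visible in the bin (top ≈(145,224)); a dark block near side px (197,177) is unclear. Lower part-way and look again.

play_rows(targets=[{"delta_pos": [0.0025, -0.0155, -0.0126], "delta_rot": [0.0157, 0.0026, 0], "claw": 0}, {"delta_pos": [0.0049, -0.0298, -0.0252], "delta_rot": [0.0314, 0.0053, 0], "claw": 0}, {"delta_pos": [0.0071, -0.0427, -0.04], "delta_rot": [0.0471, 0.0079, 0], "claw": 0}, {"delta_pos": [0.0091, -0.0539, -0.0558], "delta_rot": [0.0628, 0.0105, 0], "claw": 0}, {"delta_pos": [0.0107, -0.0636, -0.0727], "delta_rot": [0.0785, 0.0131, 0], "claw": 0}, {"delta_pos": [0.012, -0.0716, -0.0906], "delta_rot": [0.0942, 0.0157, 0], "claw": 0}, {"delta_pos": [0.012, -0.0716, -0.0906], "delta_rot": [0.0942, 0.0157, 0], "claw": 0}])

```text
time: 6.07
eef_pos: [0.5296, -0.0026, 0.1112]
tcp_rot: [0.708, 0.018, -0.699, 0.097]
contact_force: [3.5, 15.6, -5.8]
opening: 0.104
```

```bash
python3 - <<'E'
from h import *
import cv2
s=ctrl.get_state();print(s["eef_pos"],s["opening"],s["contact_force"])
i=ctrl.read_camera("top")[175:265,90:180];j=ctrl.read_camera("side")[145:215,170:240]
cv2.imwrite("pics/f.png",np.hstack([cv2.resize(cv2.convertScaleAbs(k,alpha=a),(400,400),interpolation=2) for k,a in((i,2),(j,1.3))]))
E
```

```text
[ 0.5296 -0.0026  0.1112] 0.10384112642439586 [ 3.5463 15.5721 -5.7701]
```

View pics/f.png

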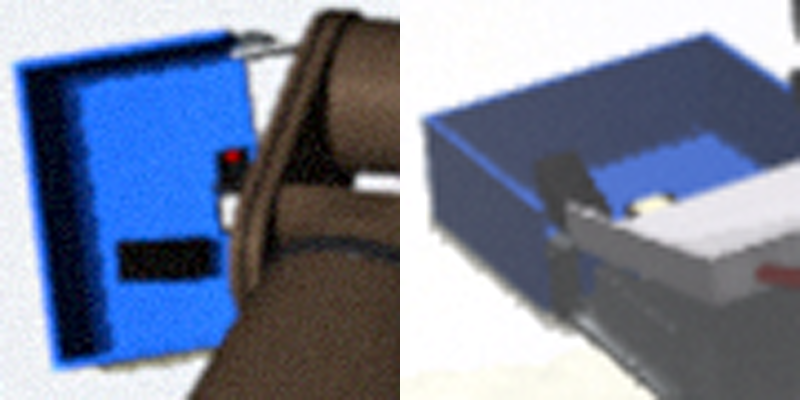

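Both shoes lie in the bin (top crop (165,260) and (232,190)). Lower flat and release.

play_rows(targets=[{"delta_pos": [0.0006, -0.0034, -0.0093], "delta_rot": [0.008, 0.0013, 0], "claw": 0}, {"delta_pos": [0.0011, -0.006, -0.0188], "delta_rot": [0.0157, 0.0026, 0], "claw": 0}, {"delta_pos": [0.0015, -0.0084, -0.0283], "delta_rot": [0.0235, 0.0039, 0], "claw": 0}, {"delta_pos": [0.0018, -0.0095, -0.0378], "delta_rot": [0.0314, 0.0053, 0], "claw": 0}, {"delta_pos": [0.0018, -0.0095, -0.044], "delta_rot": [0.04, 0.0066, 0], "claw": 0}, {"delta_pos": [0.0018, -0.009, -0.0471], "delta_rot": [0.0471, 0.0079, 0], "claw": 0}, {"delta_pos": [0.0018, -0.009, -0.0475], "delta_rot": [0.0471, 0.0079, 0], "claw": 0}, {"delta_pos": [0.0018, -0.009, -0.0475], "delta_rot": [0.0471, 0.0079, 0], "claw": 0}, {"delta_pos": [0.0018, -0.009, -0.0475], "delta_rot": [0.0471, 0.0079, 0], "claw": 34}, {"delta_pos": [0.0018, -0.009, -0.0475], "delta_rot": [0.0471, 0.0079, 0], "claw": 34}, {"delta_pos": [0.0018, -0.009, -0.0475], "delta_rot": [0.0471, 0.0079, 0], "claw": 34}, {"delta_pos": [0.0018, -0.009, -0.0475], "delta_rot": [0.0471, 0.0079, 0], "claw": 34}, {"delta_pos": [0.0018, -0.009, -0.0475], "delta_rot": [0.0471, 0.0079, 0], "claw": 34}])

```text
time: 7.25
eef_pos: [0.5317, -0.0108, 0.0656]
tcp_rot: [0.705, 0.071, -0.704, 0.046]
contact_force: [0.4, -0.6, -0.7]
opening: 0.401
```

play_rows(targets=[{"delta_pos": [0, 0, 0.03], "delta_rot": [0, 0, 0], "claw": 34}, {"delta_pos": [0, 0, 0.06], "delta_rot": [0, 0, 0], "claw": 34}, {"delta_pos": [0, 0, 0.1], "delta_rot": [0, 0, 0], "claw": 34}, {"delta_pos": [0, 0, 0.14], "delta_rot": [0, 0, 0], "claw": 40}, {"delta_pos": [0, -0.05, 0.2], "delta_rot": [0, 0, 0], "claw": 40}, {"delta_pos": [0, -0.1, 0.23], "delta_rot": [0, 0, 0], "claw": 40}, {"delta_pos": [0, -0.15, 0.24], "delta_rot": [0, 0, 0], "claw": 40}, {"delta_pos": [0, -0.15, 0.24], "delta_rot": [0, 0, 0], "claw": 40}])

```text
time: 7.92
eef_pos: [0.532, -0.1466, 0.3009]
tcp_rot: [0.706, 0.071, -0.703, 0.047]
contact_force: [0.3, 0.5, -0.5]
opening: 0.465
```

```bash
python3 - <<'E'
from h import *
import cv2
s=ctrl.get_state();print(s["eef_pos"],s["qpos"],s["opening"])
i=ctrl.read_camera("top")
# brush model check: head centre, azimuth a, pitch 45
def proj(hc,a,pt):
    x=np.array([np.cos(a)*np.cos(pt),np.sin(a)*np.cos(pt),-np.sin(pt)]);y=np.array([-np.sin(a),np.cos(a),0]);z=np.cross(x,y)
    return lambda v:pix("top",hc+v[0]*x+v[1]*y+v[2]*z)
from scipy.optimize import least_squares
obs=[((-.0375,.02,.006),(347.5,238.6)),((-.0375,-.02,.006),(362.2,235)),((.0375,.02,.006),(340,218.3)),((.06,0,.006),(343.8,209)),((.08,0.008,.006),(338.3,204.3)),((.08,-.008,.006),(344,202.5))]
f=lambda p:np.concatenate([proj(p[:3],p[3],p[4])(v)-np.array(o) for v,o in obs]+[[(p[4]-.785)*20,(p[2]-.115)*200]])
r=least_squares(f,[.47,-.36,.115,.25,.785]);print(r.x,r.fun.round(2))
h=np.array([.5478,-.3402,0]);a=np.arctan2(.0348,.1264);print("holder az",a, "head in holder frame",(r.x[:2]-h[:2])@[np.cos(a),np.sin(a)],(r.x[:2]-h[:2])@[-np.sin(a),np.cos(a)])
o=np.zeros((560,800,3),np.uint8)
o[:,:400]=cv2.resize(cv2.convertScaleAbs(i[165:265,80:220],alpha=1.6),(400,286)).repeat(1,0)[:0].sum() if 0 else 0
o[:286,:400]=cv2.resize(cv2.convertScaleAbs(i[165:265,80:220],alpha=1.6),(400,286))
o[:,400:]=cv2.resize(cv2.convertScaleAbs(i[170:240,320:370],alpha=1.6),(400,560),interpolation=2)
cv2.imwrite("pics/g.png",o)
E
```

```text
[ 0.532  -0.1466  0.3009] [-0.4657 -0.0137  1.8283  0.0317  1.3421  0.9313] 0.46511984509512755
[ 0.4715 -0.3584  0.1156  0.254   0.6972] [-0.06 -0.29  0.52 -0.47 -1.1  -1.17 -0.11  0.38  0.37  0.62  0.36  1.03
 -1.76  0.11]
holder az 0.26866039343768655 head in holder frame -0.07835414224138094 0.002746143288251288
```

View pics/g.png

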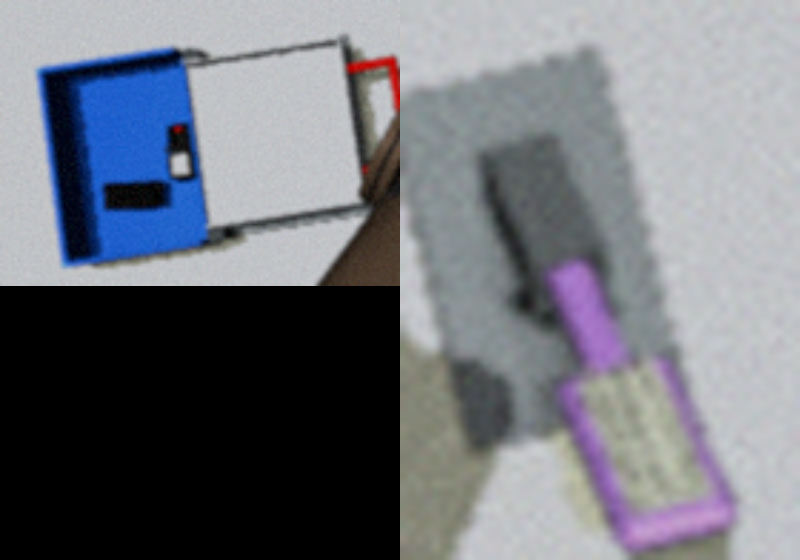

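Tray is flat and empty, both shoes rest in the bin (crop (137,195) and (180,155)); brush unmoved, bristles up, head at crop (650,450). Go to the pre-grasp.

```bash
cat >> h.py <<'E'
AZ=.256;PT=.755;HC=np.array([.4715,-.3584,.1156])
BX=np.array([np.cos(AZ)*np.cos(PT),np.sin(AZ)*np.cos(PT),-np.sin(PT)])
G=HC+.062*BX; RT=tool(AZ-np.pi/2,.61); TX=RT.as_matrix()[:,0]
E
python3 - <<'E'
from h import *
print(G,TX); delta(G-.106*TX,RT)
E
```

```text
[ 0.5152 -0.347   0.0731] [-0.5542 -0.1451 -0.8196]
dp [ 0.0408 -0.1778 -0.1447] dr [-0.0484  0.1915  0.0316]
```

play_rows(targets=[{"delta_pos": [0.04, -0.178, -0.05], "delta_rot": [-0.048, 0.1915, 0.032], "claw": 40}, {"delta_pos": [0.04, -0.178, -0.05], "delta_rot": [-0.048, 0.1915, 0.032], "claw": 40}, {"delta_pos": [0.04, -0.178, -0.05], "delta_rot": [-0.048, 0.1915, 0.032], "claw": 40}, {"delta_pos": [0.04, -0.178, -0.05], "delta_rot": [-0.048, 0.1915, 0.032], "claw": 40}, {"delta_pos": [0.04, -0.178, -0.05], "delta_rot": [-0.048, 0.1915, 0.032], "claw": 40}, {"delta_pos": [0.04, -0.178, -0.05], "delta_rot": [-0.048, 0.1915, 0.032], "claw": 40}, {"delta_pos": [0.041, -0.178, -0.1], "delta_rot": [-0.048, 0.1915, 0.032], "claw": 40}, {"delta_pos": [0.041, -0.178, -0.145], "delta_rot": [-0.048, 0.1915, 0.032], "claw": 40}, {"delta_pos": [0.041, -0.178, -0.145], "delta_rot": [-0.048, 0.1915, 0.032], "claw": 40}, {"delta_pos": [0.041, -0.178, -0.145], "delta_rot": [-0.048, 0.1915, 0.032], "claw": 40}])

```text
time: 8.8
eef_pos: [0.5718, -0.3296, 0.1542]
tcp_rot: [-0.455, -0.063, 0.881, -0.112]
contact_force: [0.4, 0.2, -0.4]
opening: 0.47
```

```bash
python3 - <<'E'
from h import *
import cv2
s=ctrl.get_state();print(s["qpos"],s["opening"],s["contact_force"])
delta(G-.106*TX,RT); delta(G-.006*TX,RT)
i=ctrl.read_camera("top")[160:260,300:400];j=ctrl.read_camera("side")[200:310,250:360]
cv2.imwrite("pics/h.png",np.hstack([cv2.resize(cv2.convertScaleAbs(k,alpha=a),(400,400),interpolation=2) for k,a in((i,1.8),(j,1.2))]))
print(pix("top",G),pix("side",G))
E
```

```text
[-0.5376  0.5917  1.4353 -0.4191  1.5798  0.8703] 0.4704590339136296 [ 0.4277  0.155  -0.438 ]
dp [ 0.0022 -0.002   0.0058] dr [-0.0024 -0.0027 -0.0003]
dp [-0.0533 -0.0165 -0.0762] dr [-0.0024 -0.0027 -0.0003]
[343.5943 211.2937] [313.5472 267.7921]
```

View pics/h.png

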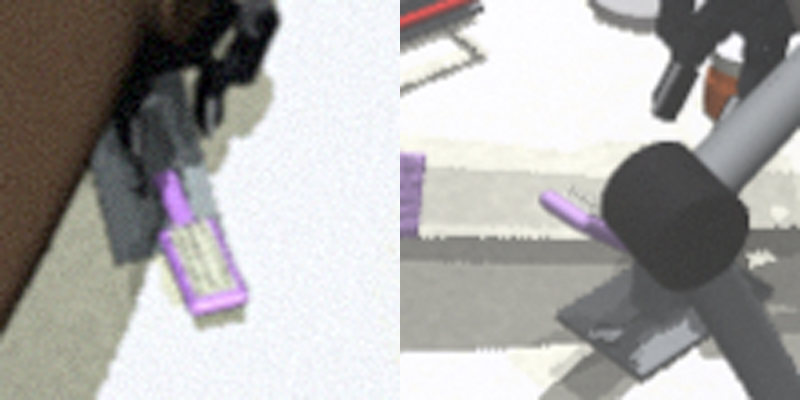

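Fingertips (crop (135,165), (210,125)) straddle the handle line at (172,190) in top view. Advance and grip.

play_rows(targets=[{"delta_pos": [-0.013, -0.004, -0.019], "delta_rot": [-0.002, -0.003, 0], "claw": 40}, {"delta_pos": [-0.026, -0.008, -0.038], "delta_rot": [-0.002, -0.003, 0], "claw": 40}, {"delta_pos": [-0.039, -0.012, -0.056], "delta_rot": [-0.002, -0.003, 0], "claw": 40}, {"delta_pos": [-0.048, -0.015, -0.069], "delta_rot": [-0.002, -0.003, 0], "claw": 40}, {"delta_pos": [-0.053, -0.0165, -0.076], "delta_rot": [-0.002, -0.003, 0], "claw": 40}, {"delta_pos": [-0.053, -0.0165, -0.076], "delta_rot": [-0.002, -0.003, 0], "claw": 40}, {"delta_pos": [-0.053, -0.0165, -0.076], "delta_rot": [-0.002, -0.003, 0], "claw": 40}])

```text
time: 9.48
eef_pos: [0.5227, -0.3488, 0.0878]
tcp_rot: [-0.464, -0.055, 0.877, -0.116]
contact_force: [0.4, -0.1, 1.1]
opening: 0.468
```

play_rows(targets=[{"delta_pos": [0, 0, 0], "delta_rot": [0, 0, 0], "claw": 25}, {"delta_pos": [0, 0, 0], "delta_rot": [0, 0, 0], "claw": 15}, {"delta_pos": [0, 0, 0], "delta_rot": [0, 0, 0], "claw": 5}, {"delta_pos": [0, 0, 0], "delta_rot": [0, 0, 0], "claw": 5}, {"delta_pos": [0, 0, 0], "delta_rot": [0, 0, 0], "claw": 5}, {"delta_pos": [0, 0, 0], "delta_rot": [0, 0, 0], "claw": 5}, {"delta_pos": [0, 0, 0], "delta_rot": [0, 0, 0], "claw": 5}], newtons=40)

```text
time: 10.07
eef_pos: [0.5241, -0.3481, 0.0907]
tcp_rot: [-0.464, -0.055, 0.876, -0.116]
contact_force: [-0.5, 4.6, 6.2]
opening: 0.176
```

```bash
python3 - <<'E'
from h import *
s=ctrl.get_state();print(s["opening"]*85.4,s["contact_force"],s["qpos"]);delta(G-.006*TX,RT)
print("draw 80mm",-.08*BX, -.08*np.array([np.cos(.262)*.707,np.sin(.262)*.707,-.707]))
E
```

```text
14.987723994350256 [-0.4504  4.5529  6.164 ] [-0.5935  0.5861  1.5698 -0.4497  1.4179  0.8921]
dp [-0.0056  0.002  -0.0127] dr [ 0.0025  0.0045 -0.0004]
draw 80mm [-0.0564 -0.0148  0.0548] [-0.0546 -0.0146  0.0566]
```

Gripped, but ~14 mm shallower than planned; reopen, go deeper.

play_rows(targets=[{"delta_pos": [0, 0, 0], "delta_rot": [0, 0, 0], "claw": 40}, {"delta_pos": [0, 0, 0], "delta_rot": [0, 0, 0], "claw": 40}, {"delta_pos": [0, 0, 0], "delta_rot": [0, 0, 0], "claw": 40}, {"delta_pos": [-0.0056, 0.002, -0.0127], "delta_rot": [0.0025, 0.0045, 0], "claw": 40}, {"delta_pos": [-0.0056, 0.002, -0.0127], "delta_rot": [0.0025, 0.0045, 0], "claw": 40}, {"delta_pos": [-0.0056, 0.002, -0.0127], "delta_rot": [0.0025, 0.0045, 0], "claw": 40}, {"delta_pos": [-0.0056, 0.002, -0.0127], "delta_rot": [0.0025, 0.0045, 0], "claw": 40}, {"delta_pos": [-0.0056, 0.002, -0.0127], "delta_rot": [0.0025, 0.0045, 0], "claw": 40}, {"delta_pos": [-0.0056, 0.002, -0.0127], "delta_rot": [0.0025, 0.0045, 0], "claw": 40}])

```text
time: 10.82
eef_pos: [0.5186, -0.3463, 0.0782]
tcp_rot: [-0.458, -0.059, 0.879, -0.114]
contact_force: [0.5, 0.7, 0.9]
opening: 0.465
```

```bash
python3 - <<'E'
from h import *
s=ctrl.get_state();print(s["opening"]*85.4,s["contact_force"],s["dq"]);delta(G-.006*TX,RT)
E
```

```text
39.677495370583046 [0.4876 0.7011 0.9055] [ 0.0006 -0.0032 -0.0015  0.0002  0.0005 -0.0004]
dp [-0.0001  0.0002 -0.0001] dr [ 0.0001  0.     -0.0003]
```

play_rows(targets=[{"delta_pos": [0, 0, 0], "delta_rot": [0, 0, 0], "claw": 25}, {"delta_pos": [0, 0, 0], "delta_rot": [0, 0, 0], "claw": 15}, {"delta_pos": [0, 0, 0], "delta_rot": [0, 0, 0], "claw": 5}, {"delta_pos": [0, 0, 0], "delta_rot": [0, 0, 0], "claw": 5}, {"delta_pos": [0, 0, 0], "delta_rot": [0, 0, 0], "claw": 5}, {"delta_pos": [0, 0, 0], "delta_rot": [0, 0, 0], "claw": 5}, {"delta_pos": [0, 0, 0], "delta_rot": [0, 0, 0], "claw": 5}, {"delta_pos": [-0.0035, -0.001, 0.0035], "delta_rot": [0, 0, 0], "claw": 5}, {"delta_pos": [-0.007, -0.002, 0.007], "delta_rot": [0, 0, 0], "claw": 5}, {"delta_pos": [-0.011, -0.003, 0.011], "delta_rot": [0, 0, 0], "claw": 5}, {"delta_pos": [-0.014, -0.0038, 0.014], "delta_rot": [0, 0, 0], "claw": 5}], newtons=45)

```text
time: 11.73
eef_pos: [0.5038, -0.3501, 0.0925]
tcp_rot: [-0.458, -0.059, 0.88, -0.114]
contact_force: [0.7, -0.2, -0.6]
opening: 0.176
```

```bash
python3 - <<'E'
from h import *
s=ctrl.get_state();print(s["opening"]*85.4,s["contact_force"],s["wrist_torque"]);delta(G-.006*TX,RT)
E
```

```text
14.99761554225363 [ 0.6829 -0.2061 -0.618 ] [ 0.0693 -0.3817 -0.012 ]
dp [ 0.0147  0.004  -0.0145] dr [ 0.     -0.0003 -0.0003]
```

Drawing freely with low force; continue out to >65 mm, then lift.

play_rows(targets=[{"delta_pos": [-0.007, -0.0019, 0.007], "delta_rot": [0, 0, 0], "claw": 5}, {"delta_pos": [-0.014, -0.0038, 0.014], "delta_rot": [0, 0, 0], "claw": 5}, {"delta_pos": [-0.021, -0.0056, 0.021], "delta_rot": [0, 0, 0], "claw": 5}, {"delta_pos": [-0.028, -0.0075, 0.028], "delta_rot": [0, 0, 0], "claw": 5}, {"delta_pos": [-0.035, -0.0094, 0.035], "delta_rot": [0, 0, 0], "claw": 5}, {"delta_pos": [-0.042, -0.011, 0.042], "delta_rot": [0, 0, 0], "claw": 5}, {"delta_pos": [-0.05, -0.013, 0.05], "delta_rot": [0, 0, 0], "claw": 5}, {"delta_pos": [-0.05, -0.013, 0.07], "delta_rot": [0, 0, 0], "claw": 5}, {"delta_pos": [-0.04, -0.013, 0.1], "delta_rot": [0, 0, 0], "claw": 5}, {"delta_pos": [-0.03, -0.013, 0.13], "delta_rot": [0, 0, 0], "claw": 5}, {"delta_pos": [-0.02, -0.013, 0.16], "delta_rot": [0, 0, 0], "claw": 5}, {"delta_pos": [0, 0, 0.19], "delta_rot": [0, 0, 0], "claw": 5}, {"delta_pos": [0, 0, 0.19], "delta_rot": [0, 0, 0], "claw": 5}])

```text
time: 12.82
eef_pos: [0.5072, -0.3503, 0.2912]
tcp_rot: [-0.462, -0.056, 0.877, -0.116]
contact_force: [-0.1, -0.8, 0.6]
opening: 0.18
```

```bash
python3 - <<'E'
from h import *
import cv2
s=ctrl.get_state();print(s["opening"]*85.4,s["contact_force"],s["qpos"])
for sgn in(1,):
    rt=R.from_rotvec(-PT*np.array([-np.sin(AZ),np.cos(AZ),0]))*RT   # level the brush
    grasp=np.array([.5085,.1068,.245])+.062*np.array([np.cos(AZ),np.sin(AZ),0])
    delta(grasp-rt.apply([.006,0,0]),rt)
i=ctrl.read_camera("top")[140:280,260:400];j=ctrl.read_camera("side")[170:310,220:360]
cv2.imwrite("pics/i.png",np.hstack([cv2.resize(cv2.convertScaleAbs(k,alpha=a),(400,400),interpolation=2) for k,a in((i,1.8),(j,1.2))]))
E
```

```text
15.331010987091995 [-0.087  -0.7525  0.5647] [-0.609   0.3534  1.5008 -0.4558  1.6863  0.7461]
dp [ 0.0604  0.4726 -0.0403] dr [ 0.0634 -0.2292  0.0004]
```

View pics/i.png

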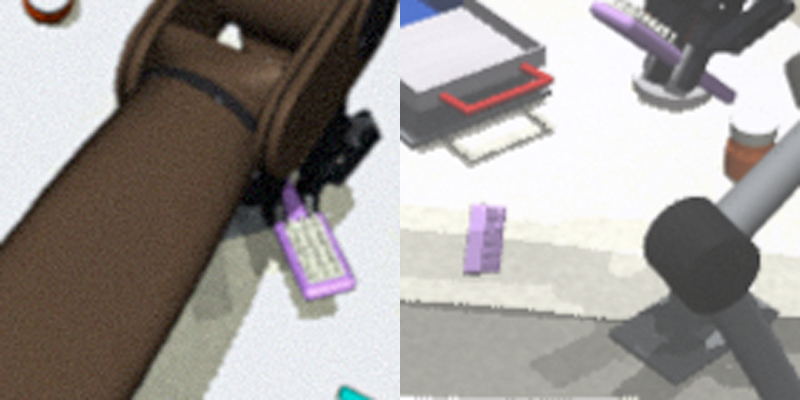

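Brush out and held (top crop head (318,255); side crop from (597,8) to (732,98)), bystanders in place. Level it and carry it over the tray.

play_rows(targets=[{"delta_pos": [0, 0.015, 0.005], "delta_rot": [0.004, -0.013, 0], "claw": 5}, {"delta_pos": [0.005, 0.04, 0.005], "delta_rot": [0.008, -0.03, 0], "claw": 5}, {"delta_pos": [0.01, 0.07, 0.005], "delta_rot": [0.014, -0.05, 0], "claw": 5}, {"delta_pos": [0.015, 0.1, 0.005], "delta_rot": [0.019, -0.07, 0], "claw": 5}, {"delta_pos": [0.02, 0.13, 0.005], "delta_rot": [0.025, -0.09, 0], "claw": 5}, {"delta_pos": [0.025, 0.16, 0.005], "delta_rot": [0.03, -0.11, 0], "claw": 5}, {"delta_pos": [0.03, 0.19, 0.005], "delta_rot": [0.036, -0.13, 0], "claw": 5}, {"delta_pos": [0.035, 0.22, 0], "delta_rot": [0.041, -0.15, 0], "claw": 5}, {"delta_pos": [0.04, 0.25, 0], "delta_rot": [0.047, -0.17, 0], "claw": 5}, {"delta_pos": [0.045, 0.28, 0], "delta_rot": [0.052, -0.19, 0], "claw": 5}, {"delta_pos": [0.05, 0.31, 0], "delta_rot": [0.058, -0.21, 0], "claw": 5}, {"delta_pos": [0.052, 0.34, 0], "delta_rot": [0.063, -0.229, 0], "claw": 5}, {"delta_pos": [0.055, 0.37, -0.01], "delta_rot": [0.063, -0.229, 0], "claw": 5}, {"delta_pos": [0.058, 0.4, -0.02], "delta_rot": [0.063, -0.229, 0], "claw": 5}, {"delta_pos": [0.06, 0.43, -0.03], "delta_rot": [0.063, -0.229, 0], "claw": 5}, {"delta_pos": [0.06, 0.455, -0.038], "delta_rot": [0.063, -0.229, 0], "claw": 5}, {"delta_pos": [0.06, 0.472, -0.04], "delta_rot": [0.063, -0.229, 0], "claw": 5}, {"delta_pos": [0.06, 0.4725, -0.04], "delta_rot": [0.063, -0.229, 0], "claw": 5}, {"delta_pos": [0.06, 0.4725, -0.04], "delta_rot": [0.063, -0.229, 0], "claw": 5}, {"delta_pos": [0.06, 0.4725, -0.04], "delta_rot": [0.063, -0.229, 0], "claw": 5}])

```text
time: 14.58
eef_pos: [0.5639, 0.1214, 0.2439]
tcp_rot: [0.747, 0.098, -0.652, 0.083]
contact_force: [0.1, -1.0, -0.9]
opening: 0.176
```

```bash
python3 - <<'E'
from h import *
import cv2
s=ctrl.get_state();print(s["opening"]*85.4,s["contact_force"],s["qpos"],np.abs(s["dq"]).max())
yb=np.array([-np.sin(AZ),np.cos(AZ),0]);u=np.array([np.cos(AZ),np.sin(AZ),0])
rt=R.from_rotvec(-PT*yb)*RT
grasp=np.array([.5085,.1068,.245])+.062*u
delta(grasp-rt.apply([.006,0,0]),rt)
g=s["eef_pos"]+R.from_quat(s["tcp_rot"]).apply([.006,0,0]);h=g-.062*u
i=ctrl.read_camera("top")[150:290,90:230];j=ctrl.read_camera("side")[60:200,150:290]
def ov(im,n,x0,y0):
    im=cv2.resize(cv2.convertScaleAbs(im,alpha=1.6),(400,400),interpolation=2)
    for p in(h-.0375*u-.02*yb,h-.0375*u+.02*yb,h+.0375*u+.02*yb,h+.1425*u):
        q=(pix(n,p)-[x0,y0])*400/140;cv2.circle(im,tuple(int(v) for v in q),3,(0,255,0),1)
    return im
cv2.imwrite("pics/j.png",np.hstack([ov(i,"top",90,150),ov(j,"side",150,60)]))
E
```

```text
15.067743004292268 [ 0.1472 -1.0039 -0.8632] [0.0218 0.0156 1.908  0.0409 1.087  1.3183] 0.014253076231570912
dp [0.0038 0.0009 0.0071] dr [-0.0007 -0.0031 -0.0007]
```

View pics/j.png

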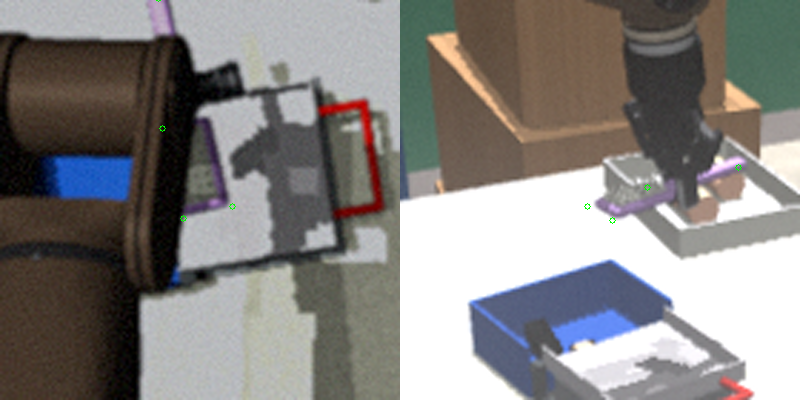

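Head over the tray: the brush lies within ~3 image px of the predicted level pose (a tilt of 0.2 rad would show ~14 px). It sits about 5 mm along its handle from the prediction, and the shoes are still in the bin. Settle and hand in.

play_rows(targets=[{"delta_pos": [0, 0, 0], "delta_rot": [0, 0, 0], "claw": 5}, {"delta_pos": [0, 0, 0], "delta_rot": [0, 0, 0], "claw": 5}, {"delta_pos": [0, 0, 0], "delta_rot": [0, 0, 0], "claw": 5}, {"delta_pos": [0, 0, 0], "delta_rot": [0, 0, 0], "claw": 5}, {"delta_pos": [0, 0, 0], "delta_rot": [0, 0, 0], "claw": 5}, {"delta_pos": [0, 0, 0], "delta_rot": [0, 0, 0], "claw": 5}])

```text
time: 15.18
eef_pos: [0.5645, 0.1209, 0.2448]
tcp_rot: [0.748, 0.098, -0.652, 0.082]
contact_force: [0.1, 1.2, -0.3]
opening: 0.178
```

```bash
python3 - <<'E'
from h import *
s=ctrl.get_state();print(s["time"],s["eef_pos"],s["opening"]*85.4,np.abs(s["dq"]).max())
print(ctrl.sign_off())
E
```

```text
15.1833 [0.5645 0.1209 0.2448] 15.189233769475603 0.003225540064648671
the job is handed in; nothing more can be done
None
```

The job is handed in at 15.2 s. I tipped the tray to about 0.9 rad by its handle, and both shoes slid into the blue bin. I then lowered the tray flat and released it. The brush came out of its holder along the slope, and I turned it level, bristles up, with its head over the tray.

Last checks before handing in:
- **Brush:** held at an opening of 15 mm and steady, with joint speeds under 0.004 rad/s. Its head is roughly 0.24 m above the table and about 1 cm or less from the tray's middle. It looks level in the pictures.
- **Tray and shoes:** the last pictures show the tray flat and empty and shoes in the bin. An earlier view, with the tray flat again, showed both lying there clear of the walls.
- **Bystanders:** the doll head's base, the jar and the comb were in place in the views taken after the brush was lifted. I did not measure their positions.

Three things did not go as planned:
- **First grip:** my first grip on the brush handle was about 14 mm too shallow, so I opened and gripped again deeper.
- **Tray force:** lowering the tray briefly showed a side force of about 16 N on the handle.
- **Brush position:** it sits about 5 mm further along its handle direction than predicted.

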